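# Seal a PCR plate in the guarded cap-mat press

### The arm

A 6-joint arm with a two-finger parallel gripper is mounted at the origin on the work surface. World frame = base frame: x ahead of the robot, y to its left, z up, the work surface at z = 0. Lengths are in mm, angles in degrees, forces in N, time in s.
With the tool pointing down it reaches from about 325 to 925 mm from the base axis. Payload 3.1 kg.
Tool frame: the origin (TCP) lies at the very end of the fingers, on their centre line; the grasp point (between the pads) lies grasp_offset behind it (grasp_offset is the distance from the TCP to the grasp point, in mm); z points along the fingers, x is the direction in which the jaws open and shut, and the axes are right-handed (so a half turn about z gives the same grasp; the last joint's range is limited). The gripper opens to 85 mm and grips with 20 to 120 N. Pads are 22 mm wide; open, the fingers measure 114 mm over their backs; the gripper's body (76 mm by 85 mm) begins 54 mm behind the grasp point. The pads swing forward as they close: fully open they stand 13 mm farther back than shut.
Start: joints at [63.53, 12.427, 92.441, -0, 75.132, -6.429], TCP at [214.176, 587.169, 231.3] pointing down, gripper open.
Joint ranges: [-157.48, 157.48], [-44.54, 120.13], [17.64, 146.25], [-64.5, 244.5], [7.68, 150.69], [-147.95, 147.95]. Speed limits (degrees/s): [159.86, 159.86, 180, 180, 180, 180].

### API

Orientations are given as [roll, pitch, yaw] about the fixed x, y, z axes, in that order (R = Rz(yaw) Ry(pitch) Rx(roll)).
In Python, from station import * gives the robot as it stands. Calls block until the motion is done:
- goto(position, orientation): joint-space move of the TCP to a pose.
- move_l(position, attitude=None, speed=150): straight line of the TCP; attitude=None keeps the orientation; speed is the mean speed in mm/s.
- move_j(angles): joint-space move.
- grip(opening, squeeze=None): finger opening in mm; squeeze is the grip in N (None keeps the last); returns when the fingers have stopped.
- wait(seconds).
- solve_ik(position, orientation): joint angles nearest the present ones, or None.
- get_obs(): the state.
- get_image(name): name is "scene" or "top" or "wrist"; returns the picture (480x640x3 uint8, red, green, blue); there is no depth.
- get_calibration(name): a dict with "fx", "fy", "cx", "cy" (pixels), "D" ([k1, k2, p1, p2, k3] as OpenCV has them; the pictures are not rectified), "R" (3x3) and "t" (3): a world point X has camera coordinates R X + t; the wrist camera has in their place "mount" (4x4, takes a point from camera to tool coordinates, whose origin is the TCP and whose axes are the tool frame's). Camera axes: x right, y down, z forward; pixel columns grow to the right and rows downward; lengths in mm; the calibration is good to about 2 mm. A picture is of the moment at which its call begins: read the wrist's pose just before it. get_calibration takes no time and is no camera call.
A pose or a line that the arm cannot do raises Unreachable and nothing moves.
- sign_off(): hands the job in, once; it reports no verdict.
Trained networks look in the newest picture that a camera, given by its name, has taken for a name from the list of things; names that differ only in an ending like _2 or _b are one class to them, and where a whole thing is asked for, a point or a joint stands for the part that bears it (a point fixed in the world has none). Each returns a list of dicts, best first, with "score" (0 to 1); they miss things now and then, are a little off and sometimes report something else, mostly with a low value. They report only what shows in the picture. A call takes as long as a camera call. They do not tell look-alikes from the thing itself.
- spot_in(name, camera): "extent" ([centre column, centre row, width, height] in pixels, round what is visible of it).
- regions_of(name, camera): "region" (480x640 bool, what is visible of it) and "extent" ([centre column, centre row, width, height] in pixels, round what is visible of it).
The state is a dict: "t": time; "joint_pos": joint angles; "qvel": joint speeds; "effort": joint torques, N m; "tcp_pos": TCP position; "ee_rot": TCP orientation; "wrist_force": force on the tool from outside, world axes, zero at the start; "moment": the same for the moment, N m; "grip_width": finger opening in mm.
Only numpy, scipy, OpenCV 4.12 (cv2) and the standard library are available. Lean on these libraries where they do the work, as an engineer would, in place of code of your own. Each camera call takes 0.05 s, during which the arm holds its last target. There are 200 camera calls.

### The job

Seal the 96-well plate in the bench press: with the fingertips push the plate carrier fully home into the press, then reach down through the window in the top of the press's guard and press the lever paddle all the way down, hold it down for about three seconds, and let it spring back up. Never touch the guard or the rim of its window, and leave the plate sitting in the carrier and the other things on the bench where they are. Nothing is to be gripped or lifted.

Things in the scene. Friction and masses are not known exactly. Their poses are not given: they have to be found in the camera images.
- press: Hand-operated cap-mat sealing press, fixed on the bench: grey base 225 x 206 mm, 22 mm high, from press x = -0.135 to +0.090, with a 96 mm wide slide bed running out in front to x = -0.201. Origin on the bench surface below the sealing position. Its front, where the carrier comes out, is its -x side, turned roughly to the robot; y runs across it, z is up.
- guard: Guard fixed over the press, not to be touched: white sheet-steel top and corner posts, clear sides, front, back and rear top; a box from press x = -0.136 to +0.092, 206 mm wide, its top face 125 mm above the bench, the window's rolled edge 127 mm. The clear front panel ends 66 mm above the bench; the carrier passes below it. Origin and axes as the press.
- guard_window (a point): Centre of the rectangular window in the guard's top, at the height of the top face (125 mm above the bench), 84 mm in front of the press origin (press x = -0.084). The clear opening is 66 mm along the press's x by 88 mm along its y, axes as the press.
- lever (a joint): Press lever, a spring-loaded steel bar hinged at the rear of the press (axis along press y, at press x = +0.066, 86 mm above the bench). 0 rad = up, where its spring returns it; about 0.15 rad = all the way down, the platen bearing on the plate (0.19 with no plate). At the paddle it takes 2 to 3 N to start it, 5 to 6 N to reach the plate and 10 N or so to hold it down firmly.
- lever_paddle (a point): Middle of the top face of the lever's black paddle, the place to press, seen inside the guard's window: paddle 36 mm (press x) by 60 mm (press y), 8 mm thick. At rest its top is 104 mm above the bench, 21 mm below the guard's top face; it goes down about 23 mm, to 81 mm above the bench, where the platen meets the plate and it stops.
- platen: Sealing platen inside the guard, 80 x 120 mm aluminium with a rubber face, driven straight down by the lever (it meets the plate after 10 mm, at a lever value of 0.15). Origin at the centre of its underside, 60 mm above the bench when up.
- carrier: Aluminium plate carrier, a loose tray of about 0.6 kg on the slide bed between side rails (1.5 mm play): it slides along press x only, with 1 to 3 N of friction, and stays where left. Origin under the middle of its nest, 22 mm above the bench, axes as the press. Fully home against its back stop the origin is at press x = 0; at the start it is 35 to 75 mm out to the front (-x).
- carrier_front (a point): Centre of the front face of the carrier's upright push plate (90 mm wide, 6 mm thick, from 22 to 77 mm above the bench); this point is 57 mm above the bench. The face looks to press -x; pushing it to press +x slides the carrier in. With the carrier home it lies at press x = -0.199, 63 mm in front of the guard.
- nest (a point): Centre of the carrier's nest floor, 30 mm above the bench, where the plate sits inside a rim 6 mm high with 1.5 mm of play; moves with the carrier. With the carrier home it is straight above the press origin.
- plate: White 96-well plate with its grey cap mat laid on, 85.5 (its x) x 127.8 (its y) x 20 mm high, loose in the carrier's nest. Origin at the centre of its underside.
- wash_bottle: Bystander: clear plastic bottle with a blue cap, 64 mm in diameter, 190 mm high, standing loose on the bench beside the press. Origin at the centre of its foot.
- pen_holder: Bystander: black open pen box, 85 x 105 x 85 mm, with pens standing up to about 135 mm, loose on the bench beside the press. Origin at the centre of its foot.
- tube_rack: Bystander: orange rack of small tubes, 75 x 130 x 36 mm over the tubes, loose on the bench beside the press. Origin at the centre of its foot.
Not all that is in view belongs to the job. There is more than one size of the plate; the one meant has the size given above.

How it is judged (in metres and radians):
On the way, in this order (a step that is already met when the one before it is completed fails the run):
1. the carrier is pushed fully home (within 4 mm) (x of carrier in the frame of press above -0.004 m), for 0.2 s.
2. with the carrier home, the lever is held down (over 0.145 rad) with the platen pressing on the plate, for 2 s (value of joint lever above 0.145 rad and x of carrier in the frame of press above -0.005 m and contact force between platen and plate above 1 N), for 2 s.
At the end, for the whole second after the job is handed in: The carrier is home within 5 mm, the lever has sprung back up (under 0.02 rad), and the plate sits level at rest in the carrier's nest (within 5 mm of its place) (x of carrier in the frame of press above -0.005 m and value of joint lever below 0.02 rad and distance between plate and nest below 0.005 m and angle between plate's own z axis and vertical below 0.05 rad and linear speed of plate below 0.02 m/s); the robot touches nothing.
It fails at once if the robot touches the guard or the rim of its window (over 0.5 N) (contact force between any of the fingers, the arm and guard above 0.5 N).
It fails at once if the carrier is lifted off its slide bed (over 8 mm) (z of carrier in the frame of press above 0.03 m).
It fails at once if the plate is lifted or pushed out of the carrier's nest (distance between plate and nest above 0.012 m).
It fails at once if the bottle, the pen box or the tube rack is shifted more than 20 mm (distance of any of wash_bottle, pen_holder, tube_rack from where it was at the start of the episode above 0.02 m).
It also fails if it takes over 56 s, if anything falls off the work surface, if the arm or the gripper's body presses on something with over 40 N, if the wrist force passes 120 N, or if a joint passes its speed limit or range.

## Working session

There is one attempt and no reset: what is moved stays moved. The work goes in short steps, each a Python script; the robot and the scene stay as the last script left them, time stands still between calls to the robot, and variables do not carry over. Pictures are saved under pics/ and viewed, about 8 in all and at most 12, crops included, and the job is handed in when it is done.

```bash
mkdir -p pics
python3 - <<'E'
from station import *
import cv2
for c in ["scene","top"]:
    im=get_image(c); cv2.imwrite(f"pics/{c}0.png",im[:,:,::-1])
    k=get_calibration(c); print(c,{a:(v.tolist() if hasattr(v,'tolist') else v) for a,v in k.items()})
    for n in ["press","guard","lever_paddle","carrier_front","plate","wash_bottle","pen_holder","tube_rack"]:
        print(n,[(round(d["score"],2),[round(x) for x in d["extent"]]) for d in spot_in(n,c)[:2]])
o=get_obs();print(o)
E
```

```text
scene {'fx': 523.478744735747, 'fy': 523.478744735747, 'cx': 324.23424903387775, 'cy': 242.40004251189114, 'D': [-0.12052594733264378, 0.0, 0.0, 0.0, 0.0], 'R': [[-0.5481699878190062, 0.8360776554352936, 0.021995875439111846], [0.46615945857678576, 0.32725915575980646, -0.8219469594510199], [-0.6944098383763786, -0.4403130693645161, -0.5691391546123763]], 't': [279.5910430945163, -203.17386822670673, 1607.4486106642498]}
press [(0.57, [336, 223, 34, 22]), (0.55, [279, 274, 146, 131])]
guard [(0.96, [277, 272, 143, 124])]
lever_paddle [(0.59, [299, 240, 23, 12])]
carrier_front [(0.78, [333, 224, 33, 18])]
plate [(0.87, [183, 274, 38, 23]), (0.64, [292, 213, 68, 42])]
wash_bottle [(0.62, [415, 241, 33, 81])]
pen_holder [(0.84, [227, 226, 57, 53])]
tube_rack [(0.85, [392, 304, 71, 47])]
top {'fx': 560.5383869699621, 'fy': 560.5383869699621, 'cx': 313.0594682542615, 'cy': 242.48249046324673, 'D': [-0.1381528013555995, 0.0, 0.0, 0.0, 0.0], 'R': [[-0.029136557257429946, -0.9995521283179586, 0.0068266980469355795], [-0.9991834080497252, 0.028933192203153255, -0.028202614543196898], [0.02799
[... 484 characters left out ...]
])]
tube_rack [(0.93, [229, 252, 75, 40])]
{'t': 0.9, 'joint_pos': array([ 6.35295294e+01,  1.24276458e+01,  9.24403673e+01, -7.15567046e-04,
        7.51303003e+01, -6.42915346e+00]), 'qvel': array([-0.03519061,  0.0325849 ,  0.08061346, -0.03049953, -0.08583573,
        0.03621006]), 'effort': array([ 4.47171451e-04, -3.96876562e+01, -3.04266787e+01, -1.59700180e-04,
        5.54965318e-04,  1.57695808e-05]), 'tcp_pos': array([214.18581929, 587.18052768, 231.30405696]), 'ee_rot': array([ 1.79999124e+02, -1.59859481e-03,  6.99588665e+01]), 'wrist_force': array([-0.18260334, -0.02132822, -0.69910108]), 'moment': array([-0.02376006, -0.00388014,  0.01597213]), 'grip_width': 85.65751406652313}
```

Run:
```python
import cv2
im=cv2.imread("pics/top0.png")[100:400,170:530]
cv2.imwrite("pics/topc.png",cv2.resize(im,None,fx=2,fy=2,interpolation=cv2.INTER_CUBIC))
```

```text
(no output)
```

View pics/topc.png

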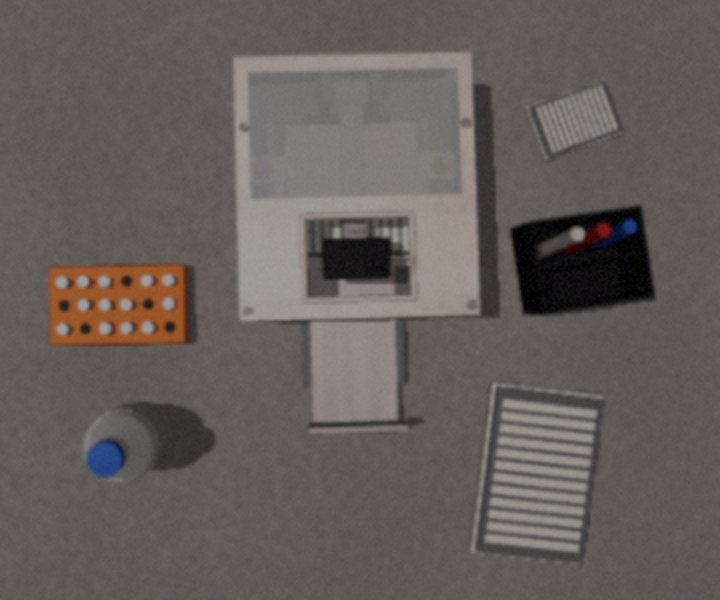

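View pics/scene0.png

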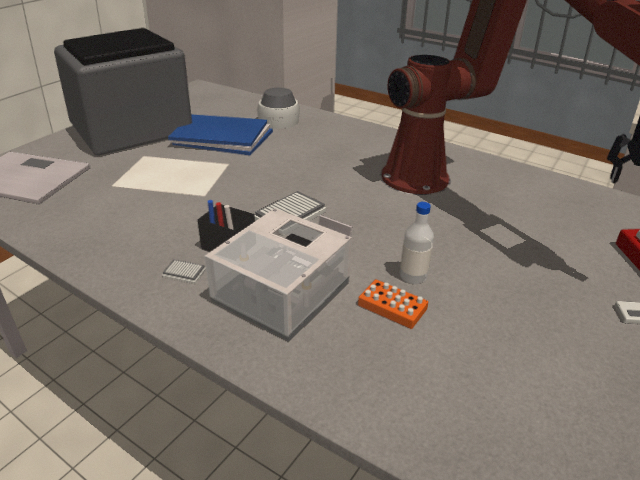

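The top view shows the guard's top with corners at crop (233,57), (470,53), (480,317), (240,320). The window is about (303..413, 214..300), and the push plate's top edge runs from (309,428) to (408,426). The bottle stands left at (105,459), the pen box right at (583,260), and the decoy plates sit outside the press. Next I fit the press pose.

```bash
cat > h.py <<'E'
from station import *
import numpy as np, cv2
from scipy.optimize import least_squares
from scipy.spatial.transform import Rotation as Ro
def cam(name,o=None):
    k=get_calibration(name)
    K=np.array([[k["fx"],0,k["cx"]],[0,k["fy"],k["cy"]],[0,0,1]]);D=np.array(k["D"])
    if "mount" in k:
        T=np.eye(4);T[:3,:3]=Ro.from_euler("xyz",o["ee_rot"],degrees=True).as_matrix();T[:3,3]=o["tcp_pos"]
        W=np.linalg.inv(T@np.array(k["mount"]));return K,D,W[:3,:3],W[:3,3]
    return K,D,np.array(k["R"]),np.array(k["t"])
def proj(c,X):
    K,D,R,t=c
    return cv2.projectPoints(np.array(X,float).reshape(-1,3),cv2.Rodrigues(R)[0],t,K,D)[0][:,0]
def p2w(p,X):
    X=np.array(X,float).reshape(-1,3);c,s=np.cos(p[2]),np.sin(p[2])
    return np.c_[p[0]+c*X[:,0]-s*X[:,1],p[1]+s*X[:,0]+c*X[:,1],X[:,2]]
def onplane(c,uv,z):
    K,D,R,t=c
    n=cv2.undistortPoints(np.array(uv,float).reshape(-1,1,2),K,D)[:,0]
    d=np.c_[n,np.ones(len(n))]@R;C=-R.T@t
    return C+d*((z-C[2])/d[:,2])[:,None]
E
cat > fit.py <<'E'
from h import *
c=cam("top"); f=lambda a:np.array(a)/2+[170,100]
g=f([[233,57],[470,53],[480,317],[240,320]]); G=[[92,103,125],[92,-103,125],[-136,-103,125],[-136,103,125]]
w=f([[303,214],[413,214],[413,300],[305,300]]); Wn=[[-51,44,125],[-51,-44,125],[-117,-44,125],[-117,44,125]]
r=least_squares(lambda p:(proj(c,p2w([p[0]*100,p[1]*100,p[2]],G+Wn))-np.r_[g,w]).ravel(),[6,0,0],loss="soft_l1")
p=r.x*[100,100,1];print("pose",p,np.degrees(p[2]));print(r.fun.reshape(-1,2).round(1).tolist())
e=onplane(c,f([[309,427],[408,425]]),77);print(e)
q=(e.mean(0)[:2]-p[:2])@[np.cos(p[2]),np.sin(p[2])];print("front x press",q,"out",-199-q)
o=get_obs()
print(solve_ik(list(p2w(p,[-290,0,60])[0]),[180,0,np.degrees(p[2])]),solve_ik(list(p2w(p,[-84,0,80])[0]),[180,0,np.degrees(p[2])+90]))
print(get_calibration("wrist"))
E
python3 fit.py
```

```text
pose [ 6.95094462e+02 -6.77482883e+00 -5.59950145e-03] -0.320827800395829
[[0.3, 0.0], [0.5, -0.1], [-0.2, -0.7], [-0.4, 0.7], [1.4, 3.2], [-2.3, 2.0], [-1.2, -2.5], [1.4, -1.3]]
[[463.07198454  38.89674194  77.        ]
 [462.0154491  -50.01427973  77.        ]]
front x press -232.55390875763194 out 33.553908757631945
[-1.06781829e+01 -1.23050803e+00  1.28178169e+02 -2.54444375e-14
  5.30523388e+01 -1.03573551e+01] [-7.16830311e+00  2.03226257e+01  1.00196508e+02 -2.54444375e-14
  5.94808665e+01 -9.68474753e+01]
{'fx': 422.0241756463499, 'fy': 422.0241756463499, 'cx': 319.86167385399995, 'cy': 240.22624817051525, 'D': array([-0.09986765,  0.        ,  0.        ,  0.        ,  0.        ]), 'mount': array([[ 9.99999752e-01,  1.66477525e-04, -6.84006666e-04,
         8.82048335e-01],
       [ 1.99040003e-05,  9.64561092e-01,  2.63859619e-01,
        -6.56398810e+01],
       [ 7.03692913e-04, -2.63859568e-01,  9.64560850e-01,
        -1.41865739e+02],
       [ 0.00000000e+00,  0.00000000e+00,  0.00000000e+00,
         1.00000000e+00]])}
```

Run:
```python
from h import *
p=[695.1,-6.8,-.0056]
grip(0)
goto(list(p2w(p,[-185,0,250])[0]),[180,0,90+np.degrees(p[2])])
wait(.3)
o=get_obs();im=get_image("wrist");cv2.imwrite("pics/w1.png",im[:,:,::-1])
np.save("w1.npy",np.r_[o["tcp_pos"],o["ee_rot"]]);print(o["t"],o["tcp_pos"],o["ee_rot"],o["grip_width"],o["wrist_force"])
print([(d["score"],d["extent"]) for d in spot_in("lever_paddle","wrist")[:2]],[(d["score"],d["extent"]) for d in spot_in("carrier_front","wrist")[:2]])
c=cam("wrist",o)
for X in ([-84,0,104],[-66,30,104],[-102,-30,104],[-51,44,125],[-51,-44,125],[-117,-44,125],[-117,44,125],[-136,103,125],[-136,-103,125]): print(X,proj(c,p2w(p,X))[0].round(1))
```

```text
4.325 [510.13660948  -5.39304093 249.97825881] [-1.79999584e+02 -2.49853322e-03  8.97164682e+01] 0.07657068983053467 [0.63040145 0.37576204 0.50441122]
[] [(0.57, [321.9, 206.2, 121.2, 133.3])]
[-84, 0, 104] [318.9 350.5]
[-66, 30, 104] [357.3 370.8]
[-102, -30, 104] [279.2 329.3]
[-51, 44, 125] [377.7 403.5]
[-51, -44, 125] [260.  403.3]
[-117, -44, 125] [255.8 323.7]
[-117, 44, 125] [381.9 323.9]
[-136, 103, 125] [467.9 298.2]
[-136, -103, 125] [170.  297.9]
```

View pics/w1.png

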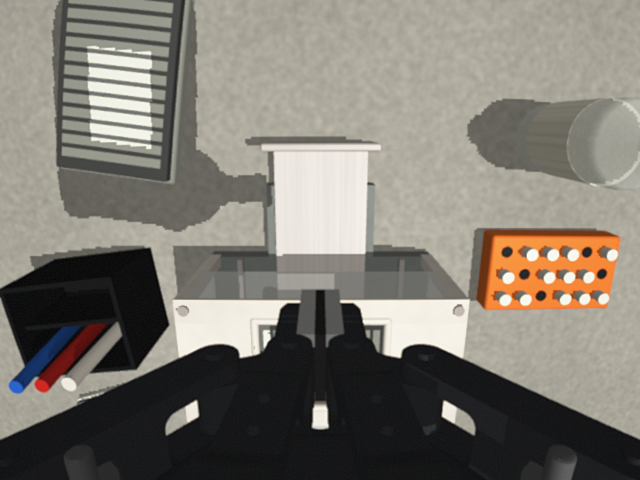

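Guard front corners appear at (176,300) and (466,300), against predictions of (170,298) and (468,298), so the fit is good apart from a shift of about +1.4 mm in y. The push plate is clear at (321,147). I will now push the carrier.

Run:
```python
from h import *
p=[695.6,-5.5,-.0056]
P=lambda x,z,y=0:list(p2w(p,[x,y,z])[0])
move_l(P(-272,250),speed=250); move_l(P(-272,50),speed=200); wait(.2)
f0=get_obs()["wrist_force"]
x=-256
move_l(P(x,50),speed=80)
L=[]
while x<-200:
    x+=3 if x<-220 else 1.5
    move_l(P(x,50),speed=50); o=get_obs();f=o["wrist_force"]-f0;L.append((round(x,1),round(f[0],1)))
    if abs(f[0])>14: break
wait(.4);o=get_obs();print(L,o["t"],o["tcp_pos"],o["wrist_force"]-f0)
im=get_image("wrist");cv2.imwrite("pics/w2.png",im[:,:,::-1])
im=get_image("top");cv2.imwrite("pics/t2.png",cv2.resize(im[100:400,170:530,::-1],None,fx=2,fy=2))
```

```text
[(-253, np.float64(0.8)), (-250, np.float64(-0.6)), (-247, np.float64(-2.2)), (-244, np.float64(-2.0)), (-241, np.float64(-0.8)), (-238, np.float64(-1.8)), (-235, np.float64(-1.3)), (-232, np.float64(-0.3)), (-229, np.float64(-1.6)), (-226, np.float64(-2.1)), (-223, np.float64(-1.3)), (-220, np.float64(-1.5)), (-218.5, np.float64(-2.3)), (-217.0, np.float64(-3.3)), (-215.5, np.float64(-1.8)), (-214.0, np.float64(-2.6)), (-212.5, np.float64(-2.9)), (-211.0, np.float64(-2.4)), (-209.5, np.float64(-5.9)), (-208.0, np.float64(-10.0)), (-206.5, np.float64(-13.2)), (-205.0, np.float64(-16.1))] 12.575 [484.86958369  -4.17119862  49.3391643 ] [-16.96196927  -1.1715744   12.47047939]
```

Run:
```python
from h import *
p=[695.6,-5.5,-.0056]
P=lambda x,z,y=0:list(p2w(p,[x,y,z])[0])
move_l(P(-235,50),speed=60); move_l(P(-235,250),speed=250); move_l(P(0,250),speed=250); wait(.3)
o=get_obs();im=get_image("wrist");cv2.imwrite("pics/w3.png",im[:,:,::-1]);c=cam("wrist",o)
print(o["t"],[(d["score"],d["extent"]) for d in spot_in("lever_paddle","wrist")[:2]],[(d["score"],d["extent"]) for d in spot_in("carrier_front","wrist")[:2]])
for X in ([-84,0,104],[-66,30,104],[-102,-30,104],[-51,44,125],[-51,-44,125],[-117,-44,125],[-117,44,125],[-136,103,125],[-136,-103,125],[-199,45,77],[-199,-45,77]): print(X,proj(c,p2w(p,X))[0].round(1))
```

```text
15.6667 [(0.64, [320.6, 112.2, 90.1, 79.9])] [(0.88, [321.4, 76.6, 139.5, 152.4])]
[-84, 0, 104] [319.4  97.4]
[-66, 30, 104] [364.6 125.5]
[-102, -30, 104] [273.1  69.1]
[-51, 44, 125] [389.8 150.3]
[-51, -44, 125] [249.  150.3]
[-117, -44, 125] [245.4  38.9]
[-117, 44, 125] [393.3  38.8]
[-136, 103, 125] [491.6   9.1]
[-136, -103, 125] [147.2   9.2]
[-199, 45, 77] [385.5 -70.4]
[-199, -45, 77] [253.4 -70.3]
```

View pics/w3.png

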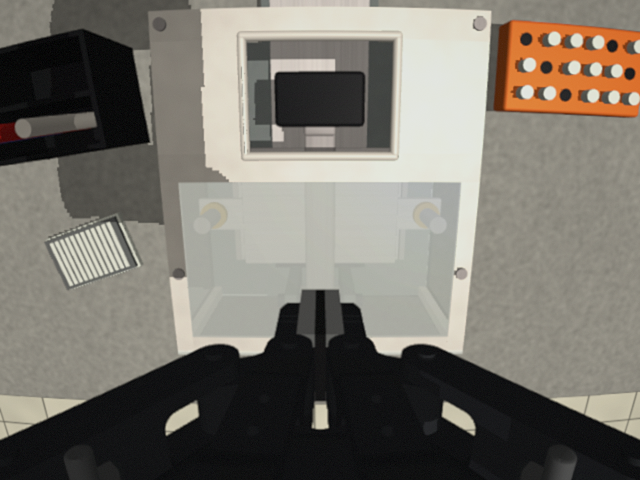

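Paddle seen at (275..364, 70..126), centre (320,98), predicted (319,97). Inner window is (246..395, 39..152), also as predicted. I press now.

Run:
```python
from h import *
p=[695.6,-5.5,-.0056]
P=lambda x,z,y=0:list(p2w(p,[x,y,z])[0])
move_l(P(-84,250),speed=200); move_l(P(-84,150),speed=150); wait(.3)
f0=get_obs()["wrist_force"]
move_l(P(-84,108),speed=80);print(get_obs()["wrist_force"]-f0)
z=108;L=[]
while z>66:
    z-=3 if z>84 else 1.5
    move_l(P(-84,z),speed=40);o=get_obs();f=o["wrist_force"]-f0;L.append((z,round(o["tcp_pos"][2],1),f.round(1).tolist()))
    if f[2]>18 or np.hypot(*f[:2])>12: break
print(*L,sep="\n")
for i in range(7):
    wait(.5);o=get_obs();print(round(o["t"],2),o["tcp_pos"].round(1),(o["wrist_force"]-f0).round(1))
im=get_image("scene");cv2.imwrite("pics/s4.png",im[:,:,::-1])
```

```text
[-0.66078494  0.73607687  0.63233454]
(105, np.float64(105.3), [0.0, 1.3, 1.0])
(102, np.float64(102.7), [1.0, -0.1, 3.0])
(99, np.float64(99.3), [0.6, 0.5, 3.4])
(96, np.float64(96.0), [0.2, 0.7, 4.1])
(93, np.float64(92.9), [-0.9, 0.4, 3.5])
(90, np.float64(90.0), [0.1, 0.2, 4.4])
(87, np.float64(87.1), [-0.9, -0.5, 5.3])
(84, np.float64(84.1), [-0.7, -0.1, 6.1])
(82.5, np.float64(82.7), [-1.3, -0.3, 4.8])
(81.0, np.float64(82.3), [-2.8, -0.7, 10.6])
(79.5, np.float64(82.1), [-6.1, 0.0, 15.2])
(78.0, np.float64(81.9), [-8.8, -0.0, 21.8])
21.68 [611.7  -5.1  81.9] [-9.5 -0.  21.3]
22.18 [611.7  -5.1  81.9] [-9.4  1.2 21.3]
22.68 [611.7  -5.1  81.9] [-8.7  0.6 20.3]
23.18 [611.7  -5.1  81.9] [-8.7 -0.8 20.8]
23.68 [611.7  -5.1  81.9] [-9.3  0.5 21.6]
24.18 [611.7  -5.1  81.9] [-8.2  0.6 21.1]
24.68 [611.7  -5.1  81.9] [-8.5 -0.4 22. ]
```

Hard stop at 81.9 mm with 21 N, held for over 3 s. I release slowly and check.

Run:
```python
from h import *
p=[695.6,-5.5,-.0056]
P=lambda x,z,y=0:list(p2w(p,[x,y,z])[0])
move_l(P(-84,110),speed=50); move_l(P(-84,250),speed=150); move_l(P(-120,270),speed=150); wait(.3)
o=get_obs();a=get_image("wrist");c=cam("wrist",o)
print(o["t"],o["wrist_force"])
for X in ([-84,0,104],[-84,0,81],[-66,30,104],[-102,-30,104],[-199,45,77],[-199,-45,77]): print(X,proj(c,p2w(p,X))[0].round(1))
goto([214,587,231],[180,0,70]); wait(.3)
b=get_image("top");c=cam("top");off=np.array([170,100])
for X in ([-199,45,77],[-199,-45,77],[-193,0,77],[-66,30,104],[-102,-30,104],[-66,30,81],[-102,-30,81]): print(X,(2*(proj(c,p2w(p,X))[0]-off)).round(1))
cv2.imwrite("pics/w5.png",a[:,:,::-1]);cv2.imwrite("pics/t5.png",cv2.resize(b[100:400,170:530,::-1],None,fx=2,fy=2,interpolation=cv2.INTER_CUBIC));print(get_obs()["t"])
```

```text
27.325 [0.47311764 0.47536    0.38878128]
[-84, 0, 104] [319.5 262.2]
[-84, 0, 81] [319.6 253.4]
[-66, 30, 104] [358.1 284.2]
[-102, -30, 104] [279.8 239.5]
[-199, 45, 77] [378.4 107.9]
[-199, -45, 77] [260.7 107.9]
[-199, 45, 77] [306.  389.4]
[-199, -45, 77] [406.2 386.8]
[-193, 0, 77] [356.  381.4]
[-66, 30, 104] [320.3 238.6]
[-102, -30, 104] [389.8 278.2]
[-66, 30, 81] [319.3 240.4]
[-102, -30, 81] [387.3 279. ]
30.1917
```

View pics/t5.png

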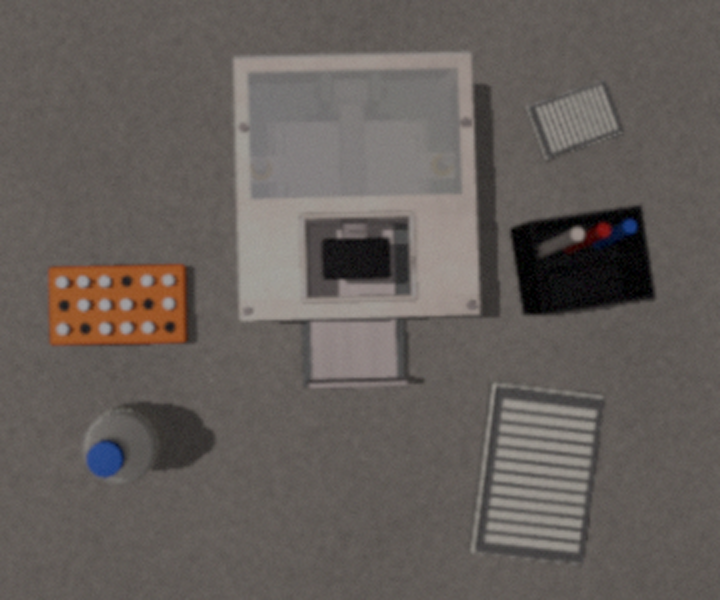

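View pics/w5.png

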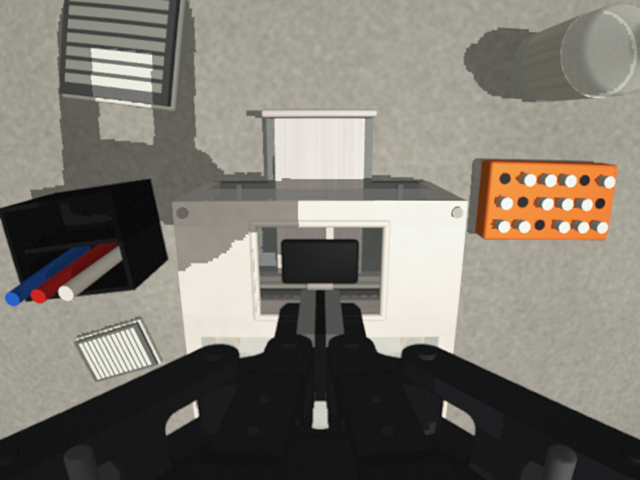

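The push plate's front edge is at row 385 to 387 in the top view, against a predicted 388 for home. The paddle is back up at (282..358, 239..284), as predicted for rest, and the bystanders have not moved.

```bash
python3 -c "
from station import *
sign_off();print(get_obs()['t'])"
```

```text
the job is handed in; nothing more can be done
the job is handed in; nothing more can be done
```

I pushed the carrier home, pressed the lever through the window for over 3 s, let it spring back, and handed the job in at about 30 s. No verdict is reported, so this rests on my own checks.

- **Carrier home:** the force rose to 17 N at the back stop, with the push plate face at about press x = -200 mm (home is -199). The last top and wrist pictures agree with home to within about 1–2 mm.
- **Lever pressed:** the paddle came to a hard stop with the fingertips at 81.9 mm and about 21 N. That is 0.9 mm above the nominal 81 mm for the platen meeting the plate. The sideways force was about 9 N, which I take to be friction from the swinging paddle.
- **Lever released:** the last wrist picture shows the paddle back at its rest position.
- **Guard:** no unexpected force showed in the readings on the way down to the paddle. I took none during the withdrawal; the force was back near zero after it.
- **Bystanders:** the bottle, pen box and tube rack look the same in the first and last top pictures.
- **Not checked directly:** I had no lever angle reading, so the hold above 0.145 rad is inferred from the hard stop. The plate inside the guard was only partly visible, so I did not measure its position in the nest.

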